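# Snap the bay marker onto the sorting rail

### The job

Take the red bay marker and push it straight down over the round rail, at about the middle of its length, until its sprung arms snap past the tube and it sits fully home and upright. Then slide it along the rail against the yellow sprung collar until the collar is about half pressed, and let go of it there, leaving it resting against the collar. Do not force it down hard, never press the collar to the end of its travel, and leave the green and blue markers where they stand.

Things in the scene. Friction and masses are not known exactly. Their poses are not given: they have to be found in the camera images.
- red_marker_mid (a point): Red plastic bay marker, loose, 90 g, 82 mm high, standing on its clip arms, same front and back. Point at its centre, 41 mm above its feet; z up, y along its bore. Top half: upright label fin, 12 mm thick (x), 30 mm wide (y), 42.5 to 82 mm above the feet: grip it across x. Under the fin a flat bridge 42 (x) x 30 (y) mm, 35.5 to 42.5 mm up; its underside meets the tube top when home.
- red_marker_bore (a point): Bore axis of the red marker, 19.5 mm below its centre: lies on the tube axis when home. Two sprung arms (40 mm over all) open in x; 27 mm between flared feet, about 19 mm between lips. Pushed on, the force rises to 7 to 13 N, falls to nothing or draws downward as the lips pass the tube's widest point, then rises steeply when the bridge meets the tube: home. It clips on with about 13 N of grip.
- rail_axis (a point): Fixed level rail: aluminium tube, 28 mm diameter, axis 80 mm above the bench, 376 mm between two blue end posts (104 mm high), over a blue base with low parcel bays (to 42 mm high) on its +x side. Point on the tube axis, half-way along; y along the tube, z up.
- yellow_stop (a joint): Yellow buffer collar on the rail, 42 mm diameter, 16 mm long, between two springs (dark coils), yields along the rail: 0.6 N per mm, 14 mm each way at most. Value: its travel in m, 0 at rest, plus towards the rail's +y. Its place is not measured: at rest its middle is 85 to 145 mm from the rail's middle, at the end opposite the black stop. Find it by feel (plain sliding drags 0 to 6 N); half pressed is 7 mm.
- black_stop: Black rigid stop collar, 42 mm diameter, 16 mm long, fixed on the rail 85 to 145 mm from its middle, at either end; origin on the tube axis at its middle. Not used, but it tells that the yellow collar is at the other end.
- green_marker_mid (a point): Spare green marker, same shape as the red one, standing on the bench; stays where it is. Point at its centre, 41 mm above its feet.
- blue_marker_mid (a point): Spare blue marker, same shape as the red one, standing on the bench; stays where it is. Point at its centre, 41 mm above its feet.

How it is judged (in metres and radians):
On the way, in this order (a step that is already met when the one before it is completed fails the run):
1. the red marker is snapped fully home on the rail, upright, within 35 mm of the rail's middle, the yellow collar untouched (x of red_marker_mid in the frame of rail_axis between -0.0035 and 0.0035 m and z of red_marker_mid in the frame of rail_axis between 0.016 and 0.0215 m and angle between the y axis of red_marker_mid and the y axis of rail_axis, either way round below 0.1 rad and angle between red_marker_mid's own z axis and vertical below 0.15 rad and y of red_marker_mid in the frame of rail_axis between -0.035 and 0.035 m and not (value of joint yellow_stop above 0.001 m or value of joint yellow_stop below -0.001 m)), for 0.15 s.
2. the red marker, still home, is slid along and presses the yellow collar in by 4 mm or more (x of red_marker_mid in the frame of rail_axis between -0.0035 and 0.0035 m and z of red_marker_mid in the frame of rail_axis between 0.016 and 0.0215 m and angle between the y axis of red_marker_mid and the y axis of rail_axis, either way round below 0.1 rad and angle between red_marker_mid's own z axis and vertical below 0.15 rad and (value of joint yellow_stop above 0.004 m or value of joint yellow_stop below -0.004 m)), for 0.2 s.
At the end, for the whole second after the job is handed in: The red marker is home on the rail (bridge within 2 mm of the tube, centred within 3.5 mm, upright within 0.15 rad, in line within 0.1 rad), at rest and released, and still rests against the yellow collar, holding it pressed by 1.5 mm or more (the collar may spring back from its half press to that) (x of red_marker_mid in the frame of rail_axis between -0.0035 and 0.0035 m and z of red_marker_mid in the frame of rail_axis between 0.016 and 0.0215 m and angle between the y axis of red_marker_mid and the y axis of rail_axis, either way round below 0.1 rad and angle between red_marker_mid's own z axis and vertical below 0.15 rad and (value of joint yellow_stop above 0.0015 m or value of joint yellow_stop below -0.0015 m) and linear speed of red_marker below 0.02 m/s); the robot touches nothing.
It fails at once if the red marker is forced onto the rail: its contact forces on the rail add up to more than 45 N (its own clamping is about 13 N; a push of about 30 N) (contact force between red_marker and rail above 45 N).
It fails at once if the yellow collar is pressed by more than 12 mm, close to the end of its travel (value of joint yellow_stop above 0.012 m or value of joint yellow_stop below -0.012 m).
It fails at once if the green or blue marker is displaced by more than 15 mm (distance of any of green_marker_mid, blue_marker_mid from where it was at the start of the episode above 0.015 m).
It also fails if it takes over 72 s, if anything falls off the work surface, if the arm or the gripper's body presses on something with over 40 N, if the wrist force passes 120 N, or if a joint passes its speed limit or range.

### The arm

A 6-joint arm with a two-finger parallel gripper is mounted at the origin on the work surface. World frame = base frame: x ahead of the robot, y to its left, z up, the work surface at z = 0. Lengths are in m, angles in degrees, forces in N, time in s.
With the tool pointing down it reaches from about 0.25 to 0.725 m from the base axis. Payload 9.7 kg.
Tool frame: the origin (TCP) lies on the centre line of the jaws, within the pads' length; the fingertips stand 19 mm ahead of it and the grasp point (between the pads) is the TCP (bot.tcp_to_tips is the z of the fingertips in the tool frame, in m); z points along the fingers, y is the line along which they close (so a half turn about z gives the same grasp; the last joint's range is limited). The gripper opens to 85 mm and grips with 20 to 120 N. Pads are 22 mm wide; open, the fingers measure 114 mm over their backs; the gripper's body (76 mm by 85 mm) begins 54 mm behind the grasp point. The pads swing forward as they close: fully open they stand 13 mm farther back than shut.
Start: joints at [67.323, 4.979, 10.078, 95.1, 0, 90], TCP at [0.212, 0.507, 0.25] pointing down, gripper open.
Joint ranges: [-179.16, 179.16], [-48.56, 103.87], [-65.8, 70.77], [-126.05, 130.52], [-82.76, 87.17], [-180, 180]. Speed limits (degrees/s): [127.2, 127.2, 147.25, 180, 180, 180].

### API

Orientations are given as [roll, pitch, yaw] about the fixed x, y, z axes, in that order (R = Rz(yaw) Ry(pitch) Rx(roll)).
In Python, from workcell import bot gives the robot as it stands. The module is installed in compiled form; this text tells all that it offers.
- The arm moves only by the tool play_rows, never from a script. Its argument "increments" is a list of rows, each an object with "slide": the shift along the tool's x, y, z in mm, a list of three; "angular": the turn, a rotation vector about the tool's x, y, z in degrees, a list of three; "claw": the opening, from -1 (shut) to 1 (fully open). In form: [{"slide": [x, y, z], "angular": [rx, ry, rz], "claw": claw}, ...]. A call has 1 to 8 rows; each row shifts and turns the commanded pose from where the row before left it, along the tool's axes as they then stand; what a row does not reach is not made up. A row lasts 1/10 s, in which the tool goes at most 50 mm and 8.59 degrees, less where a joint would pass 70% of its speed; a pose out of reach is approached as far as the arm can. A call is refused whole if a number of a shift passes 50 or a number of a turn 8.59, either way. A call with a gripper value outside its range is refused whole. The fingers move at their own pace and stop on an object; "squeeze" is the grip in N (left out, the last holds). Time passes only in rows, so rows that do not move let the fingers close. It gives the time, the measured TCP pose, the force, the opening and the grip force at its end, in the units of the state.
- bot.get_obs(): the state, without advancing time (a new reading comes with each control period).
- bot.camera(name): name is "scene" or "top" or "wrist"; returns the picture (400x640x3 uint8, red, green, blue); there is no depth.
- bot.camera_info(name): a dict with "fovy" (degrees; the focal length in pixels is half the picture's height over the tangent of half this angle, whatever the lens; pixels are square), "cx", "cy" (the principal point, pixels), "k1" (the pictures are not rectified: a ray, as slopes to the right and down, at radius r is drawn at 1 + k1 r^2 times it, then the intrinsics apply), "R" (3x3) and "t" (3): a world point X has camera coordinates R X + t. Camera axes: x right, y down, z forward; pixel columns grow to the right and rows downward; lengths in m; the calibration is good to about 2 mm. A picture is of the moment at which its call begins: read the wrist's pose just before it. camera_info takes no time and is no camera call; for the wrist camera it gives the pose at the moment of the call.
- bot.job_done(): hands the job in; it is judged then, once.
The state is a dict: "time": time; "q": joint angles; "qd": joint speeds; "joint_efforts": joint torques, N m; "ee_pos": TCP position; "tcp_rot": TCP orientation; "wrist_force": force on the tool from outside, world axes, zero at the start; "torque": the same for the moment, N m; "opening": finger opening in m; "grasp_force": force on a finger pad.
Only numpy, scipy, OpenCV 4.12 (cv2) and the standard library are available. Lean on these libraries where they do the work, as an engineer would, in place of code of your own. Each camera call takes 0.05 s, during which the arm holds its last target. There are 200 camera calls.

## Working session

There is one attempt and no reset: what is moved stays moved. The work goes in short steps, Python scripts to look and compute and a tool call to move; the robot and the scene stay as the last step left them, time stands still between calls to the robot, and variables do not carry over. Pictures are saved under pics/ and viewed, at most 10 in all, crops included, and the job is handed in when it is done.

Besides the shell and the picture viewer there is one more tool, called after "Emit:" as name(argument=value, ...), one argument or row to a line, values as JSON. play_rows: Moves the arm, as the interface text tells. Its arguments: {"type":"object","properties":{"increments":{"type":"array"},"squeeze":{"type":"number"}},"required":["increments"]}

```bash
mkdir -p pics
python3 - <<'E'
from workcell import bot
import cv2,numpy as np
o=bot.get_obs();print(o['time'],o['ee_pos'],o['tcp_rot'],o['opening'],o['wrist_force'])
for n in ["top","scene"]:
    i=bot.camera_info(n);print(n,i)
    cv2.imwrite(f"pics/{n}0.png",bot.camera(n)[:,:,::-1])
E
```

```text
0.0 [0.21197333 0.50731669 0.24958965] [-1.79925925e+02 -9.96133621e-04  1.57324206e+02] 0.08542896619021036 [-0.30371705  0.48798714  0.6984289 ]
top {'fovy': 51.949539038071435, 'cx': 319.36898974776125, 'cy': 201.32994227028863, 'k1': -0.04059997214362768, 'R': array([[-0.02377799, -0.99921918, -0.03155383],
       [-0.9924343 ,  0.02739589, -0.11968134],
       [ 0.12045233,  0.02846932, -0.9923108 ]]), 't': array([0.06958054, 0.51343828, 0.91766828])}
scene {'fovy': 45.36266568606299, 'cx': 327.7274710085094, 'cy': 197.28414788428395, 'k1': 0.041306853281297046, 'R': array([[-0.38653546,  0.92215514,  0.01484009],
       [ 0.78619091,  0.33787109, -0.51744273],
       [-0.48217651, -0.18834282, -0.85558915]]), 't': array([ 0.17505505, -0.36134987,  1.20314512])}
```

View pics/top0.png

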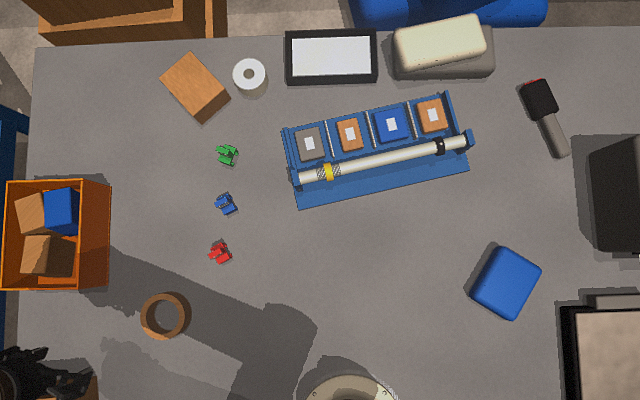

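View pics/scene0.png

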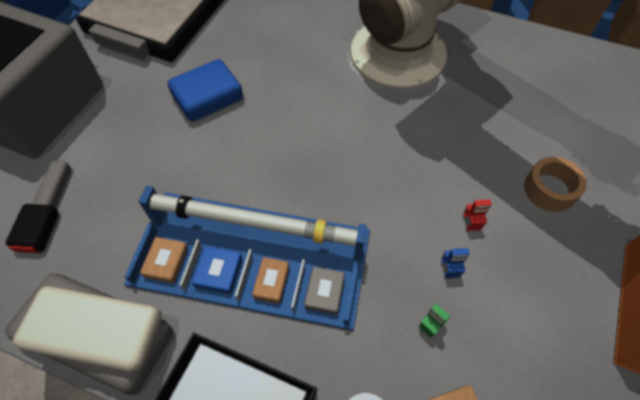

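The top view shows the rail from (300,178) to (468,142), the yellow collar at (326,172) on the left (+y) and the black stop at (439,146). The red marker is at (220,252), blue at (226,203) and green at (227,154). The scene view agrees.

```bash
cat > h.py <<'E'
import numpy as np,cv2
from workcell import bot
def KD(i):
    f=200/np.tan(np.radians(i['fovy']/2))
    return np.array([[f,0,i['cx']],[0,f,i['cy']],[0,0,1]]),np.array([i['k1'],0,0,0,0.])
def ray(i,uv):
    K,D=KD(i);n=cv2.undistortPoints(np.float64(uv).reshape(-1,1,2),K,D).reshape(-1,2)
    d=np.c_[n,np.ones(len(n))]@i['R'];return -i['R'].T@i['t'],d
def plane(i,uv,z):
    c,d=ray(i,uv);return c+d*((z-c[2])/d[:,2])[:,None]
def proj(i,X):
    K,D=KD(i);return cv2.projectPoints(np.float64(X).reshape(-1,1,3),cv2.Rodrigues(i['R'])[0],i['t'],K,D)[0].reshape(-1,2)
def tri(i1,u1,i2,u2):
    A=[];b=[]
    for i,u in((i1,u1),(i2,u2)):
        c,d=ray(i,[u]);d=d[0]/np.linalg.norm(d[0]);P=np.eye(3)-np.outer(d,d);A.append(P);b.append(P@c)
    return np.linalg.lstsq(np.vstack(A),np.hstack(b),rcond=None)[0]
E
python3 - <<'E'
from h import *
I={n:bot.camera_info(n) for n in("top","scene")}
P={n:cv2.imread(f"pics/{n}0.png") for n in I}
C={}
for n in I:
    h=cv2.cvtColor(P[n],cv2.COLOR_BGR2HSV)
    r=((h[...,0]<8)|(h[...,0]>172))&(h[...,1]>150)&(h[...,2]>90)
    box=np.zeros(r.shape,bool)
    if n=="top": box[235:270,200:240]=1
    else: box[190:240,455:500]=1
    ys,xs=np.where(r&box);C[n]=(xs.mean(),ys.mean());print(n,C[n],len(xs))
    if n=="top":
        print(cv2.minAreaRect(np.c_[xs,ys].astype(np.float32)))
print("red tri",tri(I['top'],C['top'],I['scene'],C['scene']),plane(I['top'],[C['top']],.05))
# rail: white tube
h=cv2.cvtColor(P['top'],cv2.COLOR_BGR2HSV);g=P['top'].min(2)
m=((g>140)).astype(np.uint8);m[:, :300]=0;m[:,468:]=0
for x in range(300,468):
    y=178-(x-300)*36/168; m[:int(y-13),x]=0;m[int(y+13):,x]=0
ys,xs=np.where(m);l=[]
for x in range(345,432,4):
    yy=ys[xs==x]
    if len(yy)>4:l.append((x,(yy.min()+yy.max())/2,yy.max()-yy.min()+1))
l=np.array(l);print(l[:,2]);k=np.polyfit(l[:,0],l[:,1],1);print(k)
f=np.polyval
E=plane(I['top'],[(x,f(k,x)) for x in(300,325.5,439.5,467)],.08);print(E)
d=E[0]-E[3];print("yaw of y axis",np.degrees(np.arctan2(d[1],d[0])),np.linalg.norm(d),(E[0]+E[3])/2)
big=cv2.resize(P['top'][130:275,195:480],None,fx=2.8,fy=2.8,interpolation=cv2.INTER_CUBIC)
cv2.imwrite("pics/crop.png",big)
E
```

```text
top (np.float64(219.253112033195), np.float64(253.0746887966805)) 241
((218.87692260742188, 253.28460693359375), (18.48117446899414, 20.589765548706055), 60.2551155090332)
scene (np.float64(477.48627450980393), np.float64(212.4156862745098)) 255
red tri [0.40126906 0.28740851 0.04313449] [[0.40140282 0.28484333 0.05      ]]
[10. 10. 10. 10. 10. 10. 10. 10.  9.  9. 10. 10. 10. 10. 10. 10. 10. 10.
 10. 10. 10. 10.]
[-2.33483907e-01  2.47903727e+02]
[[ 0.56274199  0.09663994  0.08      ]
 [ 0.57444335  0.0398554   0.08      ]
 [ 0.62717296 -0.21478899  0.08      ]
 [ 0.64007678 -0.27679432  0.08      ]]
yaw of y axis 101.70004024218338 0.3813578568739642 [ 0.60140939 -0.09007719  0.08      ]
```

View pics/crop.png

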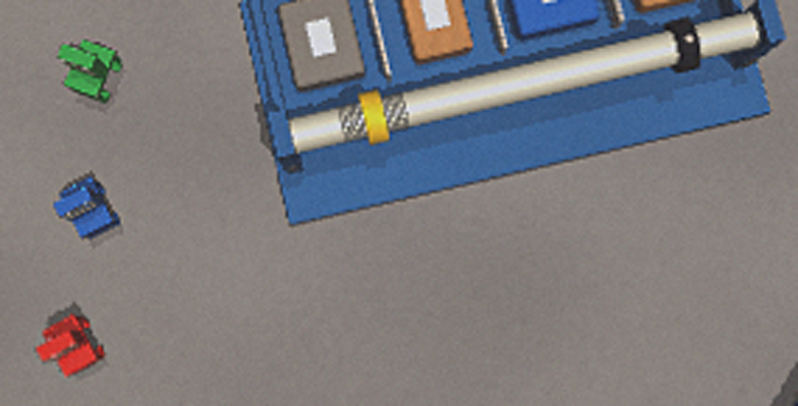

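The crop shows the red marker's fin running from (38,352) to (78,328), so its y axis lies near 121°. The rail's y axis is near 101.7°, with its middle about (0.601,-0.090). I'll go above the red marker.

Emit:
play_rows(
  increments=[
    {"slide": [-32.4, -16.3, 0], "angular": [0, 0, 0], "claw": 1},
    {"slide": [-32.4, -16.3, 0], "angular": [0, 0, 0], "claw": 1},
    {"slide": [-32.4, -16.3, 0], "angular": [0, 0, 0], "claw": 1},
    {"slide": [-32.4, -16.3, 0], "angular": [0, 0, 0], "claw": 1},
    {"slide": [-32.4, -16.3, 0], "angular": [0, 0, 0], "claw": 1},
    {"slide": [-32.4, -16.3, 0], "angular": [0, 0, 0], "claw": 1},
    {"slide": [-32.4, -16.3, 0], "angular": [0, 0, 0], "claw": 1},
    {"slide": [-32.4, -16.3, 0], "angular": [0, 0, 0], "claw": 1},
  ],
)

```text
time: 0.9
ee_pos: [0.4016, 0.2859, 0.2501]
tcp_rot: [-180.0, -0.0, 157.3]
wrist_force: [0.3, 0.3, -0.5]
opening: 0.0856
grasp_force: 0.0
```

Emit:
play_rows(
  increments=[
    {"slide": [0, 0, 0], "angular": [0, 0, 7.2], "claw": 1},
    {"slide": [0, 0, 0], "angular": [0, 0, 7.2], "claw": 1},
    {"slide": [0, 0, 0], "angular": [0, 0, 7.2], "claw": 1},
    {"slide": [0, 0, 0], "angular": [0, 0, 7.2], "claw": 1},
    {"slide": [0, 0, 0], "angular": [0, 0, 7.2], "claw": 1},
    {"slide": [0, 0, 0], "angular": [0, 0, 0], "claw": 1},
    {"slide": [0, 0, 0], "angular": [0, 0, 0], "claw": 1},
  ],
)

```text
time: 1.6
ee_pos: [0.4008, 0.2872, 0.25]
tcp_rot: [-180.0, 0.0, 121.5]
wrist_force: [-0.1, -0.1, -0.0]
opening: 0.0856
grasp_force: 0.0
```

Run:
```python
from h import *
o=bot.get_obs();i=bot.camera_info('wrist');print(o['time'],o['ee_pos'],o['tcp_rot'],i,-i['R'].T@i['t'])
cv2.imwrite("pics/w1.png",bot.camera('wrist')[:,:,::-1])
```

```text
1.6 [0.40084619 0.28719397 0.25003131] [-1.79971490e+02  1.12131827e-03  1.21535119e+02] {'fovy': 65.49167934230961, 'cx': 314.6758272782725, 'cy': 204.6361939755588, 'k1': 0.004383030356777359, 'R': array([[ 8.52559339e-01,  5.22630078e-01, -6.12658417e-04],
       [ 5.01480797e-01, -8.17727574e-01,  2.82557295e-01],
       [ 1.47171954e-01, -2.41204097e-01, -9.59250228e-01]]), 't': array([-0.49221881, -0.00263458,  0.38899661])} [0.36371754 0.34892156 0.37358795]
```

View pics/w1.png

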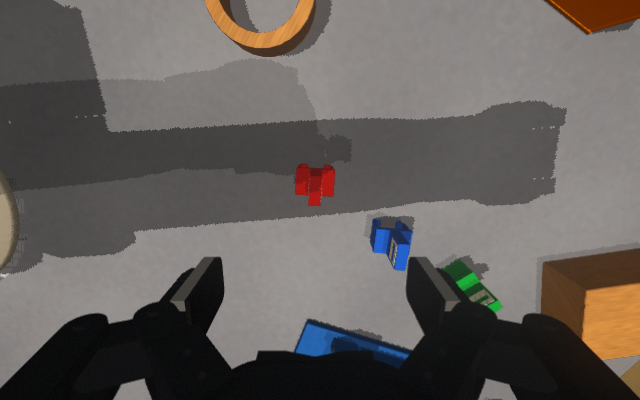

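The wrist view shows the red marker at columns 295–335, rows 163–206. Its fin is vertical in the image at column 315, so the yaw is about right. Blue stands well clear.

Run:
```python
from h import *
i=bot.camera_info('wrist');P=cv2.imread("pics/w1.png");o=bot.get_obs()
h=cv2.cvtColor(P,cv2.COLOR_BGR2HSV)
r=((h[...,0]<8)|(h[...,0]>172))&(h[...,1]>150)&(h[...,2]>60)
r[:, :270]=0;r[:,350:]=0
for y in range(158,210,3):
    x=np.where(r[y])[0]
    if len(x):print(y,x.min(),x.max(),end='; ')
ys,xs=np.where(r);print(ys.min(),ys.max())
yb=ys.max()
fx=[(np.where(r[y])[0].min()+np.where(r[y])[0].max()+1)/2 for y in(yb-5,yb-3)];print(fx)
t=o['ee_pos'];ya=np.radians(o['tcp_rot'][2]);tx=np.array([np.cos(ya),np.sin(ya),0]);ty=np.array([np.sin(ya),-np.cos(ya),0])
def T(uv,z):
    d=plane(i,[uv],z)[0]-t;return d@tx*1000,d@ty*1000
print("fin -x end top",T((fx[1],yb+.5),.082)," centre x = +15")
print("L,R",T((xs.min(),183),.0425),T((xs.max()+1,183),.0425))
print("top edge",T((315,ys.min()),.0425),"centre = -15")
def axes(cx,cy):
    pts=[]
    for a,b,z in[(21,15,.0425),(-21,15,.0425),(21,-15,.0425),(-21,-15,.0425),(6,-15,.082),(-6,-15,.082),(6,15,.082),(-6,15,.082)]:
        pts.append([*(t+tx*(b+cx)/1000+ty*(a+cy)/1000)[:2],z])
    return proj(i,pts).round(1)
print(axes(0,0).tolist())
```

```text
164 301 326; 167 298 332; 170 296 334; 173 296 334; 176 296 334; 179 296 334; 182 296 333; 185 296 333; 188 296 333; 191 295 333; 194 296 332; 197 309 320; 200 308 319; 203 308 319; 163 205
[np.float64(314.0), np.float64(314.0)]
fin -x end top (np.float64(-14.733903739887044), np.float64(-0.24219934687789768))  centre x = +15
L,R (np.float64(-0.9485513002926803), np.float64(-20.998352887899088)) (np.float64(-0.9598117472423908), np.float64(22.510219841749294))
top edge (np.float64(20.862069792468194), np.float64(0.7583128987657135)) centre = -15
[[333.9, 168.4], [294.7, 168.5], [333.4, 195.5], [295.2, 195.5], [320.4, 205.8], [308.1, 205.8], [320.5, 175.5], [307.9, 175.5]]
```

The marker is within 1 mm of the tool axis, so I'll descend and grip.

Emit:
play_rows(
  increments=[
    {"slide": [0, 0, 30], "angular": [0, 0, 0], "claw": 1},
    {"slide": [0, 0, 40], "angular": [0, 0, 0], "claw": 0.6},
    {"slide": [0, 0, 40], "angular": [0, 0, 0], "claw": 0.4},
    {"slide": [0, 0, 30], "angular": [0, 0, 0], "claw": 0.2},
    {"slide": [0, 0, 22], "angular": [0, 0, 0], "claw": 0.2},
    {"slide": [0, 0, 14], "angular": [0, 0, 0], "claw": 0.2},
    {"slide": [0, 0, 6], "angular": [0, 0, 0], "claw": 0.2},
    {"slide": [0, 0, 0], "angular": [0, 0, 0], "claw": 0.2},
  ],
  squeeze=50,
)

```text
time: 2.45
ee_pos: [0.4009, 0.2872, 0.0682]
tcp_rot: [-180.0, 0.0, 121.4]
wrist_force: [-0.4, 0.6, 0.4]
opening: 0.0511
grasp_force: 0.0
```

Emit:
play_rows(
  increments=[
    {"slide": [0, 0, 0], "angular": [0, 0, 0], "claw": -1},
    {"slide": [0, 0, 0], "angular": [0, 0, 0], "claw": -1},
    {"slide": [0, 0, 0], "angular": [0, 0, 0], "claw": -1},
    {"slide": [0, 0, 0], "angular": [0, 0, 0], "claw": -1},
    {"slide": [0, 0, 0], "angular": [0, 0, 0], "claw": -1},
    {"slide": [0, 0, 0], "angular": [0, 0, 0], "claw": -1},
  ],
  squeeze=50,
)

```text
time: 3.05
ee_pos: [0.4013, 0.2875, 0.0691]
tcp_rot: [179.9, -0.0, 121.3]
wrist_force: [-0.4, -0.5, 6.0]
opening: 0.0113
grasp_force: 52.1
```

Emit:
play_rows(
  increments=[
    {"slide": [0, 0, -20], "angular": [0, 0, 0], "claw": -1},
    {"slide": [0, 0, -35], "angular": [0, 0, 0], "claw": -1},
    {"slide": [0, 0, -40], "angular": [0, 0, 0], "claw": -1},
    {"slide": [0, 0, -35], "angular": [0, 0, 0], "claw": -1},
    {"slide": [0, 0, -20], "angular": [0, 0, 6.5], "claw": -1},
    {"slide": [0, 0, 0], "angular": [0, 0, 6.6], "claw": -1},
    {"slide": [0, 0, 0], "angular": [0, 0, 6.6], "claw": -1},
    {"slide": [0, 0, 0], "angular": [0, 0, 0], "claw": -1},
  ],
)

```text
time: 3.85
ee_pos: [0.4009, 0.2872, 0.2182]
tcp_rot: [-180.0, 0.0, 101.5]
wrist_force: [0.0, 0.3, -1.6]
opening: 0.0115
grasp_force: 51.2
```

Emit:
play_rows(
  increments=[
    {"slide": [-34.2, 9.9, 0], "angular": [0, 0, 0], "claw": -1},
    {"slide": [-34.2, 9.9, 0], "angular": [0, 0, 0], "claw": -1},
    {"slide": [-34.2, 9.9, 0], "angular": [0, 0, 0], "claw": -1},
    {"slide": [-34.2, 9.9, 0], "angular": [0, 0, 0], "claw": -1},
    {"slide": [-34.2, 9.9, 0], "angular": [0, 0, 0], "claw": -1},
    {"slide": [-34.2, 9.9, 0], "angular": [0, 0, 0], "claw": -1},
  ],
)

```text
time: 4.45
ee_pos: [0.5008, 0.0968, 0.218]
tcp_rot: [-180.0, -0.0, 101.8]
wrist_force: [0.6, -0.0, -1.2]
opening: 0.0114
grasp_force: 51.2
```

Emit:
play_rows(
  increments=[
    {"slide": [-34.2, 9.9, 0], "angular": [0, 0, 0], "claw": -1},
    {"slide": [-34.2, 9.9, 0], "angular": [0, 0, 0], "claw": -1},
    {"slide": [-34.2, 9.9, 0], "angular": [0, 0, 0], "claw": -1},
    {"slide": [-34.2, 9.9, 0], "angular": [0, 0, 0], "claw": -1},
    {"slide": [-34.2, 9.9, 0], "angular": [0, 0, 0], "claw": -1},
    {"slide": [-34.2, 9.9, 0], "angular": [0, 0, 0], "claw": -1},
    {"slide": [0, 0, 0], "angular": [0, 0, 0], "claw": -1},
    {"slide": [0, 0, 0], "angular": [0, 0, 0], "claw": -1},
  ],
)

```text
time: 5.25
ee_pos: [0.5999, -0.0915, 0.2174]
tcp_rot: [-179.9, -0.0, 101.7]
wrist_force: [-0.1, 1.0, -0.9]
opening: 0.0113
grasp_force: 51.1
```

Run:
```python
from h import *
o=bot.get_obs();print(o['ee_pos'],o['tcp_rot'],o['time'],o['wrist_force'])
cv2.imwrite("pics/w2.png",bot.camera('wrist')[:,:,::-1])
```

```text
[ 0.59988204 -0.09145973  0.2173702 ] [-1.79914936e+02 -4.15822604e-02  1.01692391e+02] 5.25 [-0.11541381  0.99208526 -0.87581713]
```

View pics/w2.png

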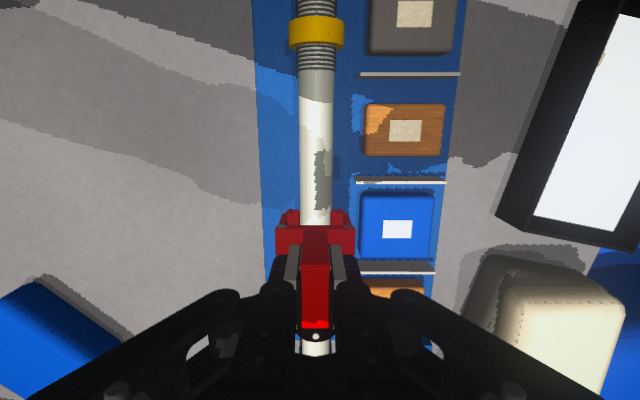

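The rail runs vertically at columns 299–333, with the yellow collar at (316,33). The held marker's bridge is at columns 276–354, rows 212–250. I'll measure the lateral and yaw error.

Run:
```python
from h import *
i=bot.camera_info('wrist');P=cv2.imread("pics/w2.png");o=bot.get_obs()
h=cv2.cvtColor(P,cv2.COLOR_BGR2HSV)
t=o['ee_pos'];ya=np.radians(o['tcp_rot'][2]);tx=np.array([np.cos(ya),np.sin(ya),0]);ty=np.array([np.sin(ya),-np.cos(ya),0])
def T(uv,z):
    d=plane(i,[uv],z)[0]-t;return d@tx*1000,d@ty*1000
blue=(h[...,1]>90)
Q=[]
for y in range(76,206,8):
    l=316
    while not blue[y,l]:l-=1
    r=316
    while not blue[y,r]:r+=1
    q=T(((l+1+r)/2,y),.08);Q.append((y,l+1,r,*np.round(q,1)))
Q=np.array(Q);print(Q)
k=np.polyfit(Q[:,3],Q[:,4],1);print("line y=%.4f x + %.2f; deg %.2f"%(k[0],k[1],np.degrees(np.arctan(k[0]))))
z0=t[2]-.0691
r=((h[...,0]<8)|(h[...,0]>172))&(h[...,1]>150)&(h[...,2]>40)
for y in range(210,252,4):
    x=np.where(r[y,260:370])[0]+260
    if len(x):print(y,x.min(),x.max()+1,T(((x.min()+x.max()+1)/2,y),z0+.0425))
yl=(h[...,0]>18)&(h[...,0]<32)&(h[...,1]>150)
yl[:,:285]=0;yl[:,348:]=0;yl[70:]=0
ys,xs=np.where(yl);print("yellow",ys.min(),ys.max(),xs.min(),xs.max()+1,T((316,ys.min()),.101),T((316,ys.max()),.101),T(((xs.min()+xs.max()+1)/2,35),.08))
```

```text
[[ 76.  298.  334.  100.    1.3]
 [ 84.  299.  334.   94.1   1.7]
 [ 92.  299.  334.   88.2   1.7]
 [100.  299.  334.   82.2   1.7]
 [108.  299.  334.   76.2   1.8]
 [116.  299.  333.   70.    1.4]
 [124.  299.  333.   63.7   1.4]
 [132.  299.  333.   57.4   1.4]
 [140.  299.  333.   50.9   1.4]
 [148.  299.  333.   44.4   1.4]
 [156.  299.  333.   37.8   1.4]
 [164.  299.  333.   31.1   1.4]
 [172.  300.  333.   24.2   1.8]
 [180.  300.  332.   17.3   1.4]
 [188.  300.  332.   10.3   1.4]
 [196.  300.  332.    3.2   1.4]
 [204.  300.  332.   -4.1   1.4]]
line y=0.0017 x + 1.41; deg 0.10
210 288 343 (np.float64(25.19040183797791), np.float64(0.8428547504634397))
214 283 348 (np.float64(23.0623134706424), np.float64(0.8435885216611968))
218 281 349 (np.float64(20.91792938721611), np.float64(0.5894370275944553))
222 280 350 (np.float64(18.75710384560533), np.float64(0.5892024631649719))
226 287 344 (np.float64(16.57967198313851), np.float64(0.8458200719225518))
230 276 355 (np.float64(14.385397230155698), np.float64(0.8465741849211855))
234 276 355 (np.float64(12.174117641419299), np.float64(0.8473335234428844))
238 276 355 (np.float64(9.94564450334793), np.float64(0.8480981451945537))
242 276 355 (np.float64(7.699786305079041), np.float64(0.8488681087485961))
246 276 354 (np.float64(5.436291402304126), np.float64(0.5877512773653317))
250 276 354 (np.float64(3.155071252604066), np.float64(0.5875018937066964))
yellow 16 49 289 344 (np.float64(135.74462658212076), np.float64(1.2488564331802527)) (np.float64(115.32066642021836), np.float64(1.2656062735634848)) (np.float64(128.66233118213384), np.float64(1.6882295075107108))
```

Emit:
play_rows(
  increments=[
    {"slide": [0, 0.6, 10], "angular": [0, 0, 0], "claw": -1},
    {"slide": [0, 0, 18], "angular": [0, 0, 0], "claw": -1},
    {"slide": [0, 0, 17], "angular": [0, 0, 0], "claw": -1},
    {"slide": [0, 0, 10], "angular": [0, 0, 0], "claw": -1},
    {"slide": [0, 0, 4], "angular": [0, 0, 0], "claw": -1},
    {"slide": [0, 0, 0], "angular": [0, 0, 0], "claw": -1},
  ],
)

```text
time: 5.9
ee_pos: [0.6003, -0.0902, 0.159]
tcp_rot: [-180.0, -0.0, 101.7]
wrist_force: [0.0, -0.9, -1.3]
opening: 0.0113
grasp_force: 51.1
```

Emit:
play_rows(
  increments=[
    {"slide": [0, 0, 2], "angular": [0, 0, 0], "claw": -1},
    {"slide": [0, 0, 2], "angular": [0, 0, 0], "claw": -1},
    {"slide": [0, 0, 1], "angular": [0, 0, 0], "claw": -1},
    {"slide": [0, 0, 1], "angular": [0, 0, 0], "claw": -1},
    {"slide": [0, 0, 1], "angular": [0, 0, 0], "claw": -1},
  ],
)

```text
time: 6.4
ee_pos: [0.6006, -0.0907, 0.1523]
tcp_rot: [180.0, 0.0, 101.6]
wrist_force: [-0.0, -1.0, -0.9]
opening: 0.011
grasp_force: 51.1
```

Emit:
play_rows(
  increments=[
    {"slide": [0, 0, 1], "angular": [0, 0, 0], "claw": -1},
    {"slide": [0, 0, 1], "angular": [0, 0, 0], "claw": -1},
    {"slide": [0, 0, 1], "angular": [0, 0, 0], "claw": -1},
    {"slide": [0, 0, 1], "angular": [0, 0, 0], "claw": -1},
  ],
)

```text
time: 6.8
ee_pos: [0.601, -0.0908, 0.1497]
tcp_rot: [179.9, 0.0, 101.6]
wrist_force: [-2.2, 0.5, 9.4]
opening: 0.0111
grasp_force: 52.8
```

Emit:
play_rows(
  increments=[
    {"slide": [0, 0, 1], "angular": [0, 0, 0], "claw": -1},
    {"slide": [0, 0, 1], "angular": [0, 0, 0], "claw": -1},
    {"slide": [0, 0, 1], "angular": [0, 0, 0], "claw": -1},
  ],
)

```text
time: 7.1
ee_pos: [0.6013, -0.0909, 0.1476]
tcp_rot: [179.8, 0.1, 101.6]
wrist_force: [-2.3, -0.1, 11.4]
opening: 0.0114
grasp_force: 53.1
```

Emit:
play_rows(
  increments=[
    {"slide": [0, 0, 1], "angular": [0, 0, 0], "claw": -1},
    {"slide": [0, 0, 1], "angular": [0, 0, 0], "claw": -1},
    {"slide": [0, 0, 1], "angular": [0, 0, 0], "claw": -1},
    {"slide": [0, 0, 1], "angular": [0, 0, 0], "claw": -1},
  ],
)

```text
time: 7.5
ee_pos: [0.6013, -0.0909, 0.1432]
tcp_rot: [179.8, 0.1, 101.6]
wrist_force: [-1.3, -0.4, 8.8]
opening: 0.0113
grasp_force: 52.7
```

Emit:
play_rows(
  increments=[
    {"slide": [0, 0, 1], "angular": [0, 0, 0], "claw": -1},
    {"slide": [0, 0, 1], "angular": [0, 0, 0], "claw": -1},
    {"slide": [0, 0, 1], "angular": [0, 0, 0], "claw": -1},
    {"slide": [0, 0, 1], "angular": [0, 0, 0], "claw": -1},
  ],
)

```text
time: 7.9
ee_pos: [0.6008, -0.0908, 0.1378]
tcp_rot: [179.9, 0.0, 101.6]
wrist_force: [-0.7, -0.3, 3.3]
opening: 0.0111
grasp_force: 51.7
```

Emit:
play_rows(
  increments=[
    {"slide": [0, 0, 1], "angular": [0, 0, 0], "claw": -1},
    {"slide": [0, 0, 1], "angular": [0, 0, 0], "claw": -1},
    {"slide": [0, 0, 1], "angular": [0, 0, 0], "claw": -1},
    {"slide": [0, 0, 1], "angular": [0, 0, 0], "claw": -1},
    {"slide": [0, 0, 1], "angular": [0, 0, 0], "claw": -1},
  ],
)

```text
time: 8.4
ee_pos: [0.6003, -0.0907, 0.1315]
tcp_rot: [-179.9, -0.0, 101.6]
wrist_force: [-0.1, -0.4, -2.7]
opening: 0.0114
grasp_force: 51.0
```

Emit:
play_rows(
  increments=[
    {"slide": [0, 0, 1], "angular": [0, 0, 0], "claw": -1},
    {"slide": [0, 0, 1], "angular": [0, 0, 0], "claw": -1},
  ],
)

```text
time: 8.6
ee_pos: [0.6006, -0.0907, 0.1303]
tcp_rot: [180.0, -0.0, 101.6]
wrist_force: [0.6, 0.9, -1.4]
opening: 0.0116
grasp_force: 51.1
```

Emit:
play_rows(
  increments=[
    {"slide": [0, 0, 1], "angular": [0, 0, 0], "claw": -1},
    {"slide": [0, 0, 1], "angular": [0, 0, 0], "claw": -1},
  ],
)

```text
time: 8.8
ee_pos: [0.6005, -0.0907, 0.1282]
tcp_rot: [-180.0, -0.0, 101.6]
wrist_force: [-0.7, -1.2, -2.4]
opening: 0.0114
grasp_force: 51.1
```

Emit:
play_rows(
  increments=[
    {"slide": [0, 0, 1], "angular": [0, 0, 0], "claw": -1},
    {"slide": [0, 0, 0], "angular": [0, 0, 0], "claw": -1},
  ],
)

```text
time: 9.0
ee_pos: [0.6006, -0.0907, 0.1279]
tcp_rot: [180.0, 0.0, 101.6]
wrist_force: [-2.5, 0.1, 3.3]
opening: 0.0112
grasp_force: 51.8
```

Emit:
play_rows(
  increments=[
    {"slide": [0, 0, 0.8], "angular": [0, 0, 0], "claw": -1},
    {"slide": [0, 0, 0.7], "angular": [0, 0, 0], "claw": -1},
    {"slide": [0, 0, 0], "angular": [0, 0, 0], "claw": -1},
    {"slide": [0, 0, 0], "angular": [0, 0, 0], "claw": -1},
  ],
)

```text
time: 9.4
ee_pos: [0.6006, -0.0907, 0.1279]
tcp_rot: [179.9, 0.0, 101.6]
wrist_force: [-6.0, 1.5, 13.1]
opening: 0.0114
grasp_force: 53.4
```

The force rises steeply at z≈0.128, so the marker is home. I'll relax the push and slide toward the collar.

Emit:
play_rows(
  increments=[
    {"slide": [0, -0.6, -1], "angular": [0, 0, 0], "claw": -1},
    {"slide": [0, 0, -0.8], "angular": [0, 0, 0], "claw": -1},
    {"slide": [0, 0, 0], "angular": [0, 0, 0], "claw": -1},
    {"slide": [0, 0, 0], "angular": [0, 0, 0], "claw": -1},
  ],
)

```text
time: 9.8
ee_pos: [0.6004, -0.0907, 0.128]
tcp_rot: [179.9, 0.0, 101.6]
wrist_force: [2.1, 2.2, 4.2]
opening: 0.011
grasp_force: 51.8
```

Emit:
play_rows(
  increments=[
    {"slide": [2, 0, 0], "angular": [0, 0, 0], "claw": -1},
    {"slide": [4, 0, 0], "angular": [0, 0, 0], "claw": -1},
    {"slide": [5, 0, 0], "angular": [0, 0, 0], "claw": -1},
    {"slide": [5, 0, 0], "angular": [0, 0, 0], "claw": -1},
  ],
)

```text
time: 10.2
ee_pos: [0.5972, -0.0771, 0.128]
tcp_rot: [180.0, 0.3, 101.5]
wrist_force: [2.4, -10.5, 3.6]
opening: 0.0112
grasp_force: 51.8
```

Emit:
play_rows(
  increments=[
    {"slide": [5, 0, -0.6], "angular": [0, 0, 0], "claw": -1},
    {"slide": [5, 0, 0], "angular": [0, 0, 0], "claw": -1},
    {"slide": [5, 0, 0], "angular": [0, 0, 0], "claw": -1},
    {"slide": [5, 0, 0], "angular": [0, 0, 0], "claw": -1},
  ],
)

```text
time: 10.6
ee_pos: [0.5929, -0.0569, 0.128]
tcp_rot: [-180.0, 0.2, 101.6]
wrist_force: [2.7, -6.9, 0.2]
opening: 0.0112
grasp_force: 51.4
```

Emit:
play_rows(
  increments=[
    {"slide": [5, 0, 0], "angular": [0, 0, 0], "claw": -1},
    {"slide": [5, 0, 0], "angular": [0, 0, 0], "claw": -1},
    {"slide": [5, 0, 0], "angular": [0, 0, 0], "claw": -1},
    {"slide": [5, 0, 0], "angular": [0, 0, 0], "claw": -1},
  ],
)

```text
time: 11.0
ee_pos: [0.5889, -0.0373, 0.128]
tcp_rot: [-180.0, 0.2, 101.6]
wrist_force: [3.0, -7.1, 0.1]
opening: 0.0113
grasp_force: 51.4
```

Emit:
play_rows(
  increments=[
    {"slide": [5, 0, 0], "angular": [0, 0, 0], "claw": -1},
    {"slide": [5, 0, 0], "angular": [0, 0, 0], "claw": -1},
    {"slide": [5, 0, 0], "angular": [0, 0, 0], "claw": -1},
    {"slide": [3, 0, 0], "angular": [0, 0, 0], "claw": -1},
  ],
)

```text
time: 11.4
ee_pos: [0.5852, -0.0195, 0.128]
tcp_rot: [-180.0, 0.2, 101.6]
wrist_force: [2.0, -7.4, 1.1]
opening: 0.0113
grasp_force: 51.4
```

Emit:
play_rows(
  increments=[
    {"slide": [3, 0, 0], "angular": [0, 0, 0], "claw": -1},
    {"slide": [3, 0, 0], "angular": [0, 0, 0], "claw": -1},
    {"slide": [3, 0, 0], "angular": [0, 0, 0], "claw": -1},
    {"slide": [3, 0, 0], "angular": [0, 0, 0], "claw": -1},
    {"slide": [3, 0, 0], "angular": [0, 0, 0], "claw": -1},
  ],
)

```text
time: 11.9
ee_pos: [0.5823, -0.0051, 0.128]
tcp_rot: [-180.0, 0.2, 101.5]
wrist_force: [1.6, -7.0, 0.5]
opening: 0.0115
grasp_force: 51.4
```

Emit:
play_rows(
  increments=[
    {"slide": [2, 0, 0], "angular": [0, 0, 0], "claw": -1},
    {"slide": [2, 0, 0], "angular": [0, 0, 0], "claw": -1},
    {"slide": [2, 0, 0], "angular": [0, 0, 0], "claw": -1},
  ],
)

```text
time: 12.2
ee_pos: [0.5811, 0.0008, 0.128]
tcp_rot: [-180.0, 0.2, 101.5]
wrist_force: [2.5, -8.0, 1.1]
opening: 0.0112
grasp_force: 51.4
```

Emit:
play_rows(
  increments=[
    {"slide": [2, 0, 0], "angular": [0, 0, 0], "claw": -1},
  ],
)

```text
time: 12.3
ee_pos: [0.5807, 0.0027, 0.128]
tcp_rot: [-180.0, 0.2, 101.5]
wrist_force: [1.6, -7.8, 0.2]
opening: 0.0112
grasp_force: 51.4
```

Emit:
play_rows(
  increments=[
    {"slide": [2, 0, 0], "angular": [0, 0, 0], "claw": -1},
  ],
)

```text
time: 12.4
ee_pos: [0.5802, 0.0047, 0.128]
tcp_rot: [-180.0, 0.2, 101.6]
wrist_force: [2.4, -7.6, 0.8]
opening: 0.0111
grasp_force: 51.4
```

Emit:
play_rows(
  increments=[
    {"slide": [1.5, 0, 0], "angular": [0, 0, 0], "claw": -1},
  ],
)

```text
time: 12.5
ee_pos: [0.58, 0.0062, 0.128]
tcp_rot: [-180.0, 0.2, 101.6]
wrist_force: [2.8, -7.9, 2.1]
opening: 0.0111
grasp_force: 51.4
```

Emit:
play_rows(
  increments=[
    {"slide": [1.5, 0, 0], "angular": [0, 0, 0], "claw": -1},
  ],
)

```text
time: 12.6
ee_pos: [0.5796, 0.0076, 0.128]
tcp_rot: [-180.0, 0.2, 101.6]
wrist_force: [2.7, -7.6, 0.9]
opening: 0.0112
grasp_force: 51.4
```

Emit:
play_rows(
  increments=[
    {"slide": [1.5, 0, 0], "angular": [0, 0, 0], "claw": -1},
  ],
)

```text
time: 12.7
ee_pos: [0.5794, 0.0091, 0.128]
tcp_rot: [-180.0, 0.2, 101.6]
wrist_force: [2.2, -7.1, 1.7]
opening: 0.0111
grasp_force: 51.4
```

Emit:
play_rows(
  increments=[
    {"slide": [1.5, 0, 0], "angular": [0, 0, 0], "claw": -1},
  ],
)

```text
time: 12.8
ee_pos: [0.5791, 0.0105, 0.128]
tcp_rot: [-180.0, 0.2, 101.5]
wrist_force: [2.5, -7.3, 0.8]
opening: 0.011
grasp_force: 51.4
```

Run:
```python
from h import *
im=bot.camera('wrist')[:,:,::-1]
cv2.imwrite("pics/w3.png",cv2.resize(im[100:300,230:430],None,fx=3,fy=3,interpolation=cv2.INTER_CUBIC))
```

```text
(no output)
```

View pics/w3.png

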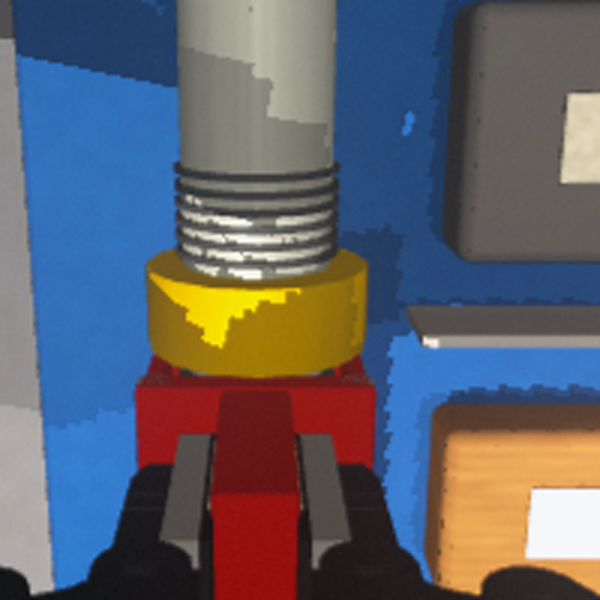

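The collar's near edge is just ahead of the marker's bridge, with a gap of only a few mm. I'll keep feeling forward in small steps.

Emit:
play_rows(
  increments=[
    {"slide": [1.5, 0, 0], "angular": [0, 0, 0], "claw": -1},
  ],
)

```text
time: 12.95
ee_pos: [0.5788, 0.012, 0.128]
tcp_rot: [-180.0, 0.2, 101.6]
wrist_force: [2.9, -7.6, 0.2]
opening: 0.0114
grasp_force: 51.4
```

Emit:
play_rows(
  increments=[
    {"slide": [1.5, 0, 0], "angular": [0, 0, 0], "claw": -1},
  ],
)

```text
time: 13.05
ee_pos: [0.5785, 0.0134, 0.128]
tcp_rot: [-180.0, 0.2, 101.5]
wrist_force: [2.6, -8.2, 0.9]
opening: 0.0114
grasp_force: 51.4
```

Emit:
play_rows(
  increments=[
    {"slide": [1.5, 0, 0], "angular": [0, 0, 0], "claw": -1},
  ],
)

```text
time: 13.15
ee_pos: [0.5782, 0.0148, 0.128]
tcp_rot: [-180.0, 0.2, 101.5]
wrist_force: [2.4, -8.5, 0.2]
opening: 0.011
grasp_force: 51.4
```

Emit:
play_rows(
  increments=[
    {"slide": [1.5, 0, 0], "angular": [0, 0, 0], "claw": -1},
  ],
)

```text
time: 13.25
ee_pos: [0.5779, 0.0161, 0.128]
tcp_rot: [-180.0, 0.2, 101.5]
wrist_force: [2.4, -9.2, 0.7]
opening: 0.0114
grasp_force: 51.4
```

Emit:
play_rows(
  increments=[
    {"slide": [1.5, 0, 0], "angular": [0, 0, 0], "claw": -1},
  ],
)

```text
time: 13.35
ee_pos: [0.5776, 0.0174, 0.128]
tcp_rot: [-180.0, 0.2, 101.5]
wrist_force: [3.3, -9.3, 1.3]
opening: 0.0112
grasp_force: 51.4
```

Emit:
play_rows(
  increments=[
    {"slide": [1.5, 0, 0], "angular": [0, 0, 0], "claw": -1},
  ],
)

```text
time: 13.45
ee_pos: [0.5773, 0.0188, 0.128]
tcp_rot: [-180.0, 0.3, 101.5]
wrist_force: [3.9, -11.3, 0.8]
opening: 0.0109
grasp_force: 51.4
```

Run:
```python
from h import *
P=bot.camera('top')[:,:,::-1];i=bot.camera_info('top')
def yl(P):
    h=cv2.cvtColor(np.ascontiguousarray(P),cv2.COLOR_BGR2HSV)
    m=(h[...,0]>18)&(h[...,0]<34)&(h[...,1]>130)&(h[...,2]>60)
    m[:, :305]=0;m[:,350:]=0;m[:155]=0;m[190:]=0
    ys,xs=np.where(m);return xs.mean(),ys.mean(),len(xs)
P0=cv2.imread("pics/top0.png");a=yl(P0);b=yl(P);print(a,b)
A=plane(i,[a[:2],b[:2]],.1);print(A,np.linalg.norm(A[0]-A[1])*1000)
```

```text
(np.float64(328.16923076923075), np.float64(171.2846153846154), 130) (np.float64(nan), np.float64(nan), 0)
[[0.57174852 0.03381036 0.1       ]
 [       nan        nan        nan]] nan<stdin>:7: RuntimeWarning: Mean of empty slice.
  ret = ret.dtype.type(ret / rcount)
```

Run:
```python
from h import *
P=np.ascontiguousarray(bot.camera('scene')[:,:,::-1]);i=bot.camera_info('scene')
print(bot.get_obs()['wrist_force'],bot.get_obs()['ee_pos'])
P0=cv2.imread("pics/scene0.png");R=[]
for Q in(P0,P):
    h=cv2.cvtColor(Q,cv2.COLOR_BGR2HSV)
    m=(h[...,0]>15)&(h[...,0]<34)&(h[...,1]>130)&(h[...,2]>50)
    m[:, :295]=0;m[:,345:]=0;m[:210]=0;m[255:]=0
    ys,xs=np.where(m);print(len(xs),xs.min(),xs.max(),ys.min(),ys.max());R.append((xs.mean(),ys.mean()))
A=plane(i,R,.09);print(A,np.linalg.norm(A[0]-A[1])*1000)
cv2.imwrite("pics/s1.png",np.hstack([cv2.resize(Q[190:270,270:370],None,fx=4,fy=4,interpolation=cv2.INTER_CUBIC) for Q in(P0,P)]))
```

```text
[ 2.27636929 -8.36147332  0.44464029] [0.57729218 0.01912858 0.12801683]
171 314 325 220 241
188 317 328 221 242
[[0.57898875 0.03459292 0.09      ]
 [0.57805376 0.04098355 0.09      ]] 6.458669787389955
```

View pics/s1.png

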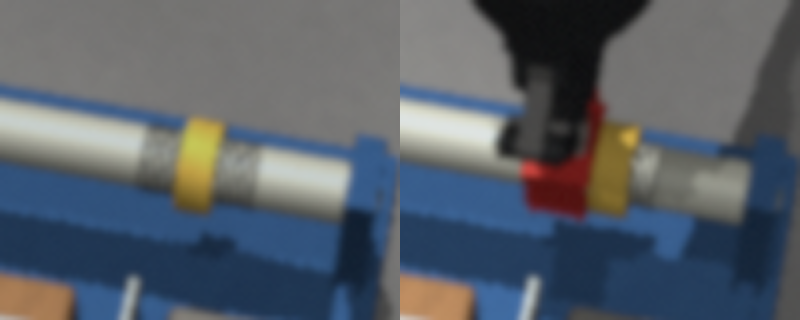

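The scene pair shows the marker bearing on the collar, which has moved about 6.4 mm. The force fit gives about 6 mm. I'll nudge slightly more, settle and release.

Emit:
play_rows(
  increments=[
    {"slide": [0.8, 0, 0], "angular": [0, 0, 0], "claw": -1},
    {"slide": [0, 0, 0], "angular": [0, 0, 0], "claw": -1},
    {"slide": [0, 0, 0], "angular": [0, 0, 0], "claw": -1},
  ],
)

```text
time: 13.85
ee_pos: [0.5772, 0.0197, 0.128]
tcp_rot: [-180.0, 0.2, 101.5]
wrist_force: [3.7, -9.8, 0.8]
opening: 0.0111
grasp_force: 51.4
```

Emit:
play_rows(
  increments=[
    {"slide": [0, 0, 0], "angular": [0, 0, 0], "claw": -0.1},
    {"slide": [0, 0, 0], "angular": [0, 0, 0], "claw": -0.1},
    {"slide": [0, 0, 0], "angular": [0, 0, 0], "claw": -0.1},
    {"slide": [0, 0, 0], "angular": [0, 0, 0], "claw": -0.1},
    {"slide": [0, 0, 0], "angular": [0, 0, 0], "claw": -0.1},
  ],
)

```text
time: 14.35
ee_pos: [0.5768, 0.0218, 0.1281]
tcp_rot: [-180.0, -0.0, 101.6]
wrist_force: [-0.0, 0.5, 0.1]
opening: 0.0387
grasp_force: 0.0
```

Emit:
play_rows(
  increments=[
    {"slide": [0, 0, -10], "angular": [0, 0, 0], "claw": -0.1},
    {"slide": [0, 0, -20], "angular": [0, 0, 0], "claw": -0.1},
    {"slide": [0, 0, -30], "angular": [0, 0, 0], "claw": -0.1},
    {"slide": [0, 0, -30], "angular": [0, 0, 0], "claw": -0.1},
    {"slide": [0, 0, -30], "angular": [0, 0, 0], "claw": -0.1},
    {"slide": [-30, 0, 0], "angular": [0, 0, 0], "claw": -0.1},
    {"slide": [0, 0, 0], "angular": [0, 0, 0], "claw": -0.1},
    {"slide": [0, 0, 0], "angular": [0, 0, 0], "claw": -0.1},
  ],
)

```text
time: 15.15
ee_pos: [0.5829, -0.0081, 0.2485]
tcp_rot: [180.0, -0.0, 101.6]
wrist_force: [-0.3, 0.9, -0.2]
opening: 0.0381
grasp_force: 0.0
```

Run:
```python
from h import *
P=np.ascontiguousarray(bot.camera('scene')[:,:,::-1]);i=bot.camera_info('scene')
P0=cv2.imread("pics/scene0.png");R=[]
for Q in(P0,P):
    h=cv2.cvtColor(Q,cv2.COLOR_BGR2HSV)
    m=(h[...,0]>15)&(h[...,0]<34)&(h[...,1]>130)&(h[...,2]>50)
    m[:, :295]=0;m[:,345:]=0;m[:210]=0;m[255:]=0
    ys,xs=np.where(m);print(len(xs),xs.min(),xs.max(),ys.min(),ys.max());R.append((xs.mean(),ys.mean()))
A=plane(i,R,.09);print(np.linalg.norm(A[0]-A[1])*1000)
W=bot.camera('wrist')[:,:,::-1]
cv2.imwrite("pics/s2.png",np.hstack([cv2.resize(P[190:270,270:370],None,fx=4,fy=4,interpolation=cv2.INTER_CUBIC),cv2.resize(W,(400,320))]))
```

```text
171 314 325 220 241
195 317 328 221 242
6.540434810433075
```

View pics/s2.png

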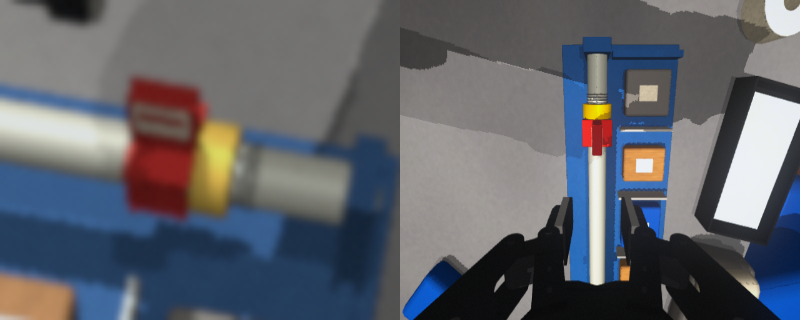

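The marker sits upright on the rail against the collar, which is still pressed about 6.5 mm, and the gripper is clear.

```bash
python3 -c "
from workcell import bot
print(bot.job_done())"
```

```text
the job is handed in; nothing more can be done
None
```

The red marker is clipped fully home on the rail and released, resting against the yellow collar, which stays pressed about 6.5 mm by the scene camera; the job is handed in, and no verdict came back.

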